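Open the slops drain with its hand lever

TASK

Open the heavy flap of the slops drain so that glasses can be emptied into it: with closed fingertips push the yellow stop all the way out from under the lever, then press the green paddle down as far as it goes, so that the other end of the lever raises the flap, and finish while still holding the paddle down. Only push and press: do not touch the flap itself, do not lift the lever out of its cradle, and leave the two tumblers and the tub standing where they are.

Things in the scene. Friction and masses are not known exactly. Their poses are not given: they have to be found in the camera images.
- station: Fixed drain station, grey base plate 180 x 420 mm (x by y); origin on the counter under the lever's pivot, z up. At -y an open aluminium drain box 172 x 130 x 90 mm (y -176 to -45) under the flap; at the origin a blue cradle 106 mm high; the lever's long arm points to +y. The stop slides along x between guides at y = +90 mm. Rubber bumper (top 26 mm up) at y = +175 mm stops the lever fully down.
- lever: Loose aluminium lever, bar 26 x 12 mm; origin at the middle of its pin (along x), 90 mm up in the cradle, axes as the station's at rest. Short arm 80 mm to -y, steel roller under the flap; long arm rises to +y at 0.33 rad, paddle 200 mm from the pin. 2 to 10 N down on the paddle turns it 0.65 rad about the pin onto the bumper, paddle then about 40 mm above the counter. It comes back up if let go.
- paddle (a point): Centre of the top face of the green plastic paddle at the end of the lever's long arm: plate 60 mm wide (x), 60 mm long, 8 mm thick, about 162 mm above the counter at rest, sloping with the arm (frame as the lever's).
- flap (a joint): Angle of the heavy dark steel flap (160 x 118 x 16 mm, 1.8 to 3.4 kg, orange stripe along its free edge) on its hinge at the -y side of the drain box: 0 shut, about 0.48 rad with the lever fully down. It falls shut by itself.
- flap_lip (a point): Middle of the upper free edge of the flap (its +y edge when shut, 106 mm above the counter).
- stop (a joint): How far the yellow stop has slid towards the station's +x: 0 to 0.06 m. It starts within 0.012 of 0, its column (36 mm in x, 105 mm high) under the lever's long arm, blocking it; clear from about 0.035, fully out at 0.06. It takes about 2 N to slide and stays where it is left.
- stop_tab (a point): Top centre of the push face of the yellow stop's upright tab (12 mm thick, 40 mm wide in y, top 105 mm above the counter, free-standing down to 17 mm): the face looks to the station's -x, 118 mm from the middle of the column; push it towards the station's +x. Frame as the station's.
- tumbler_a: Upturned clear glass tumbler, 95 mm high, 72 mm across at the counter, standing loose beyond the paddle; origin at the centre of its foot on the counter.
- tumbler_b: Another such upturned tumbler, near the cradle and drain box; origin at the centre of its foot on the counter.
- tub: White plastic tub with blue cap, 64 mm across, 90 mm high, standing loose near the drain box on the robot's side; origin at the centre of its foot.

How it is judged:
On the way, in this order (a step that is already met when the one before it is completed fails the run):
1. the yellow stop is pushed out while the flap is still down (value of joint stop above 0.05 m and value of joint flap below 0.1 rad), for 0.1 s.
2. the paddle is pressed down by the fingers and the flap is raised (value of joint flap above 0.4 rad and contact force between the fingers and lever above 0.5 N), for 0.3 s.
At the end, for the whole second after the job is handed in: Fingers press the lever (over 0.5 N); the flap rests on it, open more than 0.40 rad (of about 0.48) and still (under 0.1 rad/s); the stop is out by more than 50 of its 60 mm; the lever's pin lies in its cradle (80 to 100 mm from the station origin; 90 when seated) (all of step 2 and velocity of joint flap between -0.1 and 0.1 rad/s and value of joint stop above 0.05 m and contact force between lever and flap above 1 N and distance between lever and station between 0.08 and 0.1 m); the arm keeps its last pose, push and grip.
It fails at once if the flap is touched by the robot with more than 1 N (contact force between any of the fingers, the arm and flap above 1 N).
It fails at once if the lever's pin is lifted or pulled more than 12 mm from its place in the cradle (distance of lever from where it was at the start of the episode above 0.012 m).
It fails at once if the tumbler beyond the paddle is shoved more than 25 mm, lifted or tipped (distance of tumbler_a from where it was at the start of the episode above 0.025 m or angle between tumbler_a's own z axis and vertical above 0.3 rad).
It fails at once if the tumbler by the drain box is shoved more than 25 mm, lifted or tipped (distance of tumbler_b from where it was at the start of the episode above 0.025 m or angle between tumbler_b's own z axis and vertical above 0.3 rad).
It fails at once if the tub is shoved more than 25 mm, lifted or tipped (distance of tub from where it was at the start of the episode above 0.025 m or angle between tub's own z axis and vertical above 0.3 rad).
It also fails if it takes over 48 s, if anything falls off the work surface, if the arm or the gripper's body presses on something with over 40 N, if the wrist force passes 120 N, or if a joint passes its speed limit or range.

ROBOT

A 6-joint arm with a two-finger parallel gripper is mounted at the origin on the work surface. World frame = base frame: x ahead of the robot, y to its left, z up, the work surface at z = 0. Lengths are in m, angles in rad, forces in N, time in s.
With the tool pointing down it reaches from about 0.225 to 0.875 m from the base axis. Payload 3.4 kg.
Tool frame: the origin (TCP) lies at the very end of the fingers, on their centre line; the grasp point (between the pads) lies 19 mm behind it; z points along the fingers, y is the direction in which the jaws open and shut (so a half turn about z gives the same grasp; the last joint's range is limited). The gripper opens to 85 mm and grips with 20 to 120 N. Pads are 22 mm wide; open, the fingers measure 114 mm over their backs; the gripper's body (76 mm by 85 mm) begins 54 mm behind the grasp point. The pads swing forward as they close: fully open they stand 13 mm farther back than shut.
Start: joints at [1.138, 0.276, 1.505, -0, 1.361, -0.121], TCP at [0.176, 0.547, 0.198] pointing down, gripper open.
Joint ranges: [-2.89, 2.89], [-0.75, 2.08], [0.22, 2.7], [-1.18, 4.32], [0.11, 2.71], [-2.7, 2.7]. Speed limits (rad/s): [2.57, 2.57, 3.14, 3.14, 3.14, 3.14].

INTERFACE

Orientations are given as a unit quaternion [w, x, y, z].
In Python, from rig import telemetry, optics, order gives the robot as it stands.
- The arm moves only by the shell command python3 -m creep 'ROWS' [FORCE]. ROWS is a JSON object of lists of equal length, an entry for each row: "slide": the shift along the world's x, y, z normalised to -1 to 1, where 1 is 0.15 m, a list of three; "twist": the turn, a rotation vector about the world's x, y, z normalised to -1 to 1, where 1 is 360 degrees, a list of three; "fingers": the gripper's target within -1 to 1 (fully open at 1, half-way at 0, shut at -1). A call has 1 to 20 rows; each row is the pose to reach, as a shift and turn from the pose commanded when the call began, turning the shorter way round; what a row does not reach only later rows make up. A row lasts 1/10 s, in which the tool goes at most 50 mm and 8.59 degrees, less where a joint would pass 70% of its speed; a pose out of reach is approached as far as the arm can. A call with a number of a shift or a turn outside -1 to 1 is refused whole. A call with a gripper value outside its range is refused whole. The fingers move at their own pace and stop on an object; FORCE is the grip in N (left out, the last holds). Time passes only in rows, so rows that repeat a pose let the fingers close. It gives the time, the measured TCP pose, the force and the opening at its end, in the units of the state.
- telemetry.get_state(): the state, without advancing time (a new reading comes with each control period).
- optics.get_image(name): name is "scene" or "side" or "wrist"; returns a dict with "img" (420x560x3 uint8, blue, green, red), "depth" (420x560 float32, m along the optical axis (not along the pixel's ray), 0 where there is no reading), "fovy" (degrees; the focal length in pixels is half the picture's height over the tangent of half this angle, whatever the lens; pixels are square), "cx", "cy" (the principal point, pixels), "world_from_camera" (4x4, takes a point from camera to world coordinates). Camera axes: x right, y down, z forward; pixel columns grow to the right and rows downward; lengths in m; the calibration is good to about 2 mm. A picture is of the moment at which its call begins.
- order.sign_off(): hands the job in, once; it reports no verdict.
The state is a dict: "clock": time; "qpos": joint angles; "qd": joint speeds; "effort": joint torques, N m; "position": TCP position; "ee_rot": TCP orientation; "contact_force": force on the tool from outside, world axes, zero at the start; "moment": the same for the moment, N m; "width": finger opening in m.
Only numpy, scipy, OpenCV 4.12 (cv2) and the standard library are available. Lean on these libraries where they do the work, as an engineer would, in place of code of your own. Each camera call takes 0.05 s, during which the arm holds its last target.

## Working session

There is one attempt and no reset: what is moved stays moved. The work goes in short steps, Python scripts to look and compute and a shell command to move; the robot and the scene stay as the last step left them, time stands still between calls to the robot, and variables do not carry over. Pictures are saved under pics/ and viewed, and the job is handed in when it is done.

```bash
ls; mkdir -p pics; cat > h.py <<'E'
import numpy as np, cv2
from rig import telemetry, optics, order
def grab(n,f):
    d=optics.get_image(n); cv2.imwrite('pics/'+f+'.png',d['img']); np.savez('pics/'+f+'.npz',**{k:np.array(v) for k,v in d.items()}); return d
def load(f): return dict(np.load('pics/'+f+'.npz'))
def P(d,u,v,z=None):
    f=d['img'].shape[0]/2/np.tan(np.radians(float(d['fovy']))/2)
    z=d['depth'][int(v),int(u)] if z is None else z
    c=np.array([(u-d['cx'])/f*z,(v-d['cy'])/f*z,z,1]); return (d['world_from_camera']@c)[:3]
E
python3 - <<'E'
from h import *
for n in ['scene','side','wrist']: 
    d=grab(n,n+'0'); print(n,d['fovy'],d['world_from_camera'].round(3).tolist())
print(telemetry.get_state())
E
```

```text
pics
scene 43.0193565231485 [[-0.411, 0.716, -0.564, 1.235], [0.911, 0.311, -0.269, 0.295], [-0.017, -0.624, -0.781, 0.992], [0.0, 0.0, 0.0, 1.0]]
side 46.89621011233234 [[-0.755, -0.506, 0.417, 0.242], [-0.656, 0.599, -0.46, 0.381], [-0.018, -0.621, -0.784, 0.805], [0.0, 0.0, 0.0, 1.0]]
wrist 68.23940701266241 [[0.306, 0.915, 0.264, 0.109], [0.952, -0.294, -0.087, 0.569], [-0.002, 0.278, -0.961, 0.373], [0.0, 0.0, 0.0, 1.0]]
{'clock': 0.15, 'qpos': array([ 1.13802555e+00,  2.76447358e-01,  1.50582897e+00,  2.00568087e-05,
        1.36067334e+00, -1.20968597e-01]), 'qd': array([ 6.37359493e-04, -7.74043140e-04, -3.15636549e-03,  7.09924227e-04,
       -4.89085590e-04, -1.64810059e-05]), 'effort': array([ 1.63249766e-03, -4.17143118e+01, -2.46032524e+01,  8.10091979e-05,
        7.52239052e-03, -1.83087018e-06]), 'position': array([0.17619735, 0.54689494, 0.19724512]), 'ee_rot': array([-1.94900624e-04,  1.55272360e-01,  9.87871466e-01, -6.49988110e-04]), 'contact_force': array([-1.00346633, -0.89498397,  0.09871437]), 'moment': array([0.0749969 , 0.00644524, 0.04144316]), 'width': 0.08546110339140159}
```

View pics/scene0.png

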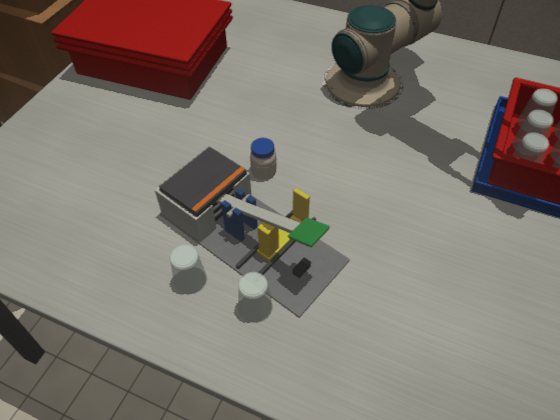

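View pics/side0.png

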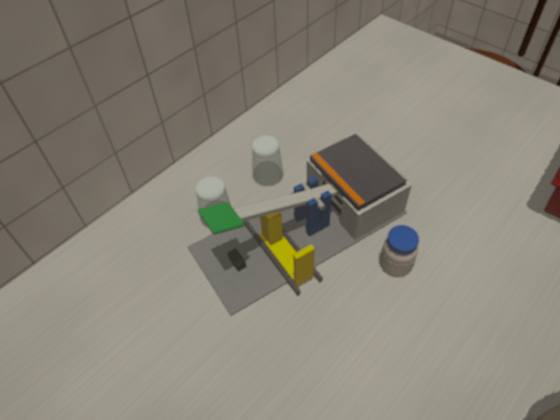

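View pics/wrist0.png

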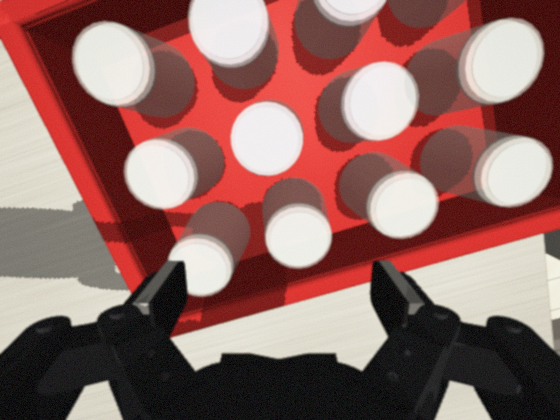

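The scene view shows the station at about (250,230). The flap is at (205,180), the paddle at (309,231), the tab at (301,205), the column at (268,240) and the tub at (263,158). The tumblers are at (253,290) and (185,262). The wrist is over a crate of bottles. I'll enlarge the station next.

```bash
python3 - <<'E'
from h import *
for n,(x,y,w,h) in {'scene':(150,130,210,185),'side':(185,120,240,190)}.items():
    d=load(n+'0'); c=cv2.resize(d['img'][y:y+h,x:x+w],None,fx=3.2,fy=3.2,interpolation=cv2.INTER_CUBIC)
    cv2.imwrite(f'pics/{n}0c.png',np.clip(c*1.5,0,255).astype('uint8'))
    hsv=cv2.cvtColor(d['img'],cv2.COLOR_BGR2HSV)
    f=210/np.tan(np.radians(float(d['fovy']))/2)
    v,u=np.mgrid[0:420,0:560]; z=d['depth']
    X=np.stack([(u-d['cx'])/f*z,(v-d['cy'])/f*z,z,np.ones_like(z)],-1)@d['world_from_camera'].T
    m0=np.zeros(z.shape,bool);m0[y:y+h,x:x+w]=1;m0&=z>0
    for name,lo,hi in [('green',(50,120,40),(75,255,255)),('yellow',(22,150,60),(32,255,255)),('orange',(5,180,120),(18,255,255)),('blue',(105,120,30),(125,255,255))]:
        m=(cv2.inRange(hsv,lo,hi)>0)&m0
        p=X[m][:,:3]; print(n,name,len(p),np.median(p,0).round(3),p.min(0).round(3),p.max(0).round(3))
        if name=='yellow' :
            q=p[p[:,2]>.095]; 
            from scipy.cluster.vq import kmeans2
            if len(q)>5:
                c,l=kmeans2(q,2,seed=1,minit='++'); print(c.round(3),[ (l==i).sum() for i in (0,1)])
    if n: 
        import pickle; np.save(f'pics/X_{n}.npy',X)
E
```

```text
scene green 628 [0.671 0.096 0.164] [0.635 0.062 0.15 ] [0.705 0.128 0.175]
scene yellow 834 [0.655 0.008 0.054] [ 0.534 -0.025  0.01 ] [0.69  0.063 0.154]
[[ 0.544  0.029  0.105]
 [ 0.66  -0.001  0.104]] [np.int64(71), np.int64(147)]
scene orange 245 [ 0.608 -0.142  0.108] [ 0.529 -0.165  0.104] [ 0.68  -0.117  0.112]
scene blue 430 [ 0.443 -0.109  0.091] [ 0.405 -0.143  0.084] [ 0.65  -0.057  0.11 ]
side green 801 [0.664 0.097 0.164] [0.631 0.064 0.152] [0.698 0.128 0.174]
side yellow 1756 [0.598 0.017 0.044] [ 0.53 -0.02  0.01] [0.669 0.051 0.109]
[[0.634 0.008 0.102]
 [0.539 0.032 0.104]] [np.int64(87), np.int64(190)]
side orange 338 [ 0.592 -0.139  0.108] [ 0.524 -0.166  0.105] [ 0.674 -0.114  0.111]
side blue 672 [ 0.432 -0.111  0.091] [ 0.403 -0.143  0.088] [ 0.645 -0.055  0.11 ]
```

View pics/scene0c.png

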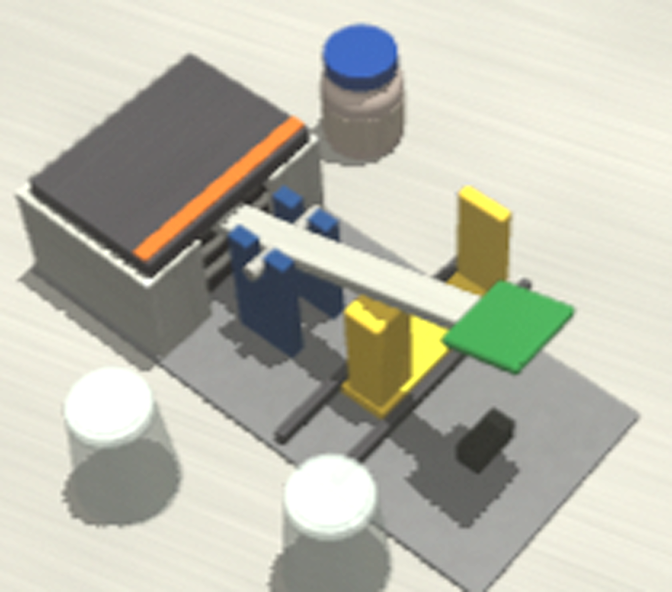

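View pics/side0c.png

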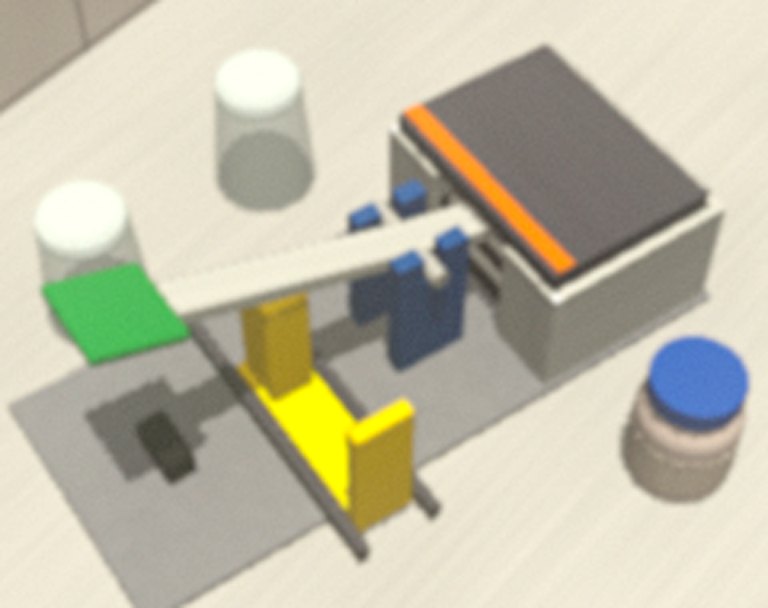

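```bash
python3 - <<'E'
from h import *
for n in ['scene','side']:
    d=load(n+'0'); X=np.load(f'pics/X_{n}.npy'); hsv=cv2.cvtColor(d['img'],cv2.COLOR_BGR2HSV)
    m=(cv2.inRange(hsv,(5,180,120),(18,255,255))>0)&(d['depth']>0)
    p=X[m][:,:3]; p=p[(p[:,2]>.09)&(p[:,2]<.12)&(p[:,0]>.5)]
    r=cv2.minAreaRect(p[:,:2].astype('f4')*1000); print(n,'orange',r,np.degrees(np.arctan2(*np.linalg.svd(p[:,:2]-p[:,:2].mean(0),full_matrices=False)[2][0][::-1])))
    m=(cv2.inRange(hsv,(50,120,40),(75,255,255))>0)&(d['depth']>0)
    p=X[m][:,:3];p=p[p[:,2]>.14]; r=cv2.minAreaRect(p[:,:2].astype('f4')*1000); print('green',r)
    yel=(cv2.inRange(hsv,(22,150,60),(32,255,255))>0)&(d['depth']>0)
    p=X[yel][:,:3];p=p[(p[:,2]>.1)&(p[:,2]<.11)&(p[:,0]<.58)&(p[:,0]>.5)];print('tabtop',cv2.minAreaRect(p[:,:2].astype('f4')*1000),p[:,2].mean())
    # things 85-100 high
    for lo,hi in [(.08,.1)]:
        m=(X[...,2]>lo)&(X[...,2]<hi)&(d['depth']>0)&(hsv[...,1]<60)&(X[...,0]>.35)&(X[...,1]<.3)
        k,l,s,c=cv2.connectedComponentsWithStats(m.astype('uint8'))
        for i in range(1,k):
            if s[i,4]>80: q=X[l==i]; print('blob',c[i].round(),s[i,4],np.median(q,0)[:3].round(3))
o=np.array([.616,-.085]);a=np.radians(-15.8);ex=np.array([np.cos(a),np.sin(a)]);ey=np.array([-ex[1],ex[0]])
E
```

```text
scene orange ((604.226318359375, -142.26754760742188), (12.322652816772461, 155.56741333007812), 74.96544647216797) -15.461462295462573
green ((669.4254150390625, 94.13938903808594), (56.444602966308594, 59.3066291809082), 74.38029479980469)
tabtop ((543.79931640625, 28.314903259277344), (36.111175537109375, 11.981712341308594), 69.7947998046875) 0.10461878539459897
blob [209. 200.] 867 [ 0.645 -0.14   0.091]
blob [184. 258.] 613 [ 0.785 -0.124  0.096]
blob [253. 286.] 676 [0.788 0.029 0.096]
side orange ((598.8009033203125, -140.4404296875), (13.833030700683594, 154.05955505371094), 74.76591491699219) 164.2562030833436
green ((664.9031372070312, 96.05435180664062), (54.808406829833984, 59.0446662902832), 75.80113220214844)
tabtop ((539.6614990234375, 30.364383697509766), (39.38119125366211, 12.87550163269043), 74.86774444580078) 0.10493913323826363
blob [116.  72.] 1989 [ 1.236 -0.074  0.09 ]
blob [265. 148.] 515 [ 0.771 -0.12   0.096]
blob [347. 194.] 1161 [ 0.568 -0.127  0.091]
blob [210. 190.] 613 [0.773 0.034 0.097]
```

Station yaw is about -15.6°. The top centre of the tab is at (0.542, 0.030), the paddle centre at (0.667, 0.095, 0.164), and tumbler_a at (0.78, 0.03). The tool's yaw is already within 2° of the station's. I'll lift clear of the crate, then go to the tab.

```bash
python3 -m creep '{"slide":[[0,0,0.3],[0,0,0.6],[0,0,0.8],[0.2,-0.25,0.8],[0.4,-0.5,0.8],[0.6,-0.8,0.8],[0.7,-1,0.8],[0.7,-1,0.8]],"twist":[[0,0,0],[0,0,0],[0,0,0],[0,0,0],[0,0,0],[0,0,0.006],[0,0,0.006],[0,0,0.006]],"fingers":[-1,-1,-1,-1,-1,-1,-1,-1]}' 20
python3 -m creep '{"slide":[[0.2,-0.3,0],[0.4,-0.6,0],[0.6,-0.9,0],[0.65,-1,0],[0.65,-1,0]],"twist":[[0,0,0],[0,0,0],[0,0,0],[0,0,0],[0,0,0]],"fingers":[-1,-1,-1,-1,-1]}'
python3 -m creep '{"slide":[[0.2,-0.3,0],[0.4,-0.6,0],[0.6,-0.9,0],[0.65,-1,0],[0.65,-1,0]],"twist":[[0,0,0],[0,0,0],[0,0,0],[0,0,0],[0,0,0]],"fingers":[-1,-1,-1,-1,-1]}'
python3 - <<'E'
from h import *
s=telemetry.get_state();print(s['clock'],s['position'],s['ee_rot'],s['contact_force'],s['width'])
E
```

```text
clock: 0.95
position: [0.283, 0.3935, 0.3181]
ee_rot: [0.001, 0.139, 0.99, -0.001]
contact_force: [-0.4, 0.3, 0.9]
width: 0.0
clock: 1.45
position: [0.3805, 0.2452, 0.3176]
ee_rot: [0.0, 0.139, 0.99, -0.001]
contact_force: [-0.6, 0.6, 0.5]
width: -0.0002
clock: 1.95
position: [0.4782, 0.0958, 0.3171]
ee_rot: [-0.0, 0.138, 0.99, -0.0]
contact_force: [0.7, 0.4, -0.0]
width: 0.0002
1.95 [0.47823638 0.09579186 0.3170784 ] [-2.30252081e-04  1.38319476e-01  9.90387588e-01 -3.07776891e-04] [ 0.73997913  0.41925918 -0.0155207 ] 0.00015142591555689658
```

```bash
python3 -m creep '{"slide":[[0.16,-0.37,0],[0.16,-0.37,-0.3],[0.16,-0.37,-0.6],[0.16,-0.37,-0.9],[0.16,-0.37,-1],[0.16,-0.37,-1]],"twist":[[0,0,0],[0,0,0],[0,0,0],[0,0,0],[0,0,0],[0,0,0]],"fingers":[-1,-1,-1,-1,-1,-1]}'
python3 - <<'E'
from h import *
d=[grab(n,n+'1')['img'] for n in ('scene','side')]
c=[cv2.resize(d[0][130:315,150:360],None,fx=1.9,fy=1.9),cv2.resize(d[1][120:305,185:395],None,fx=1.9,fy=1.9)]
cv2.imwrite('pics/b1.png',np.clip(np.hstack(c)*1.5,0,255).astype('uint8'))
E
```

```text
clock: 2.55
position: [0.4977, 0.0441, 0.165]
ee_rot: [-0.004, 0.136, 0.991, 0.0]
contact_force: [0.1, 0.5, 0.3]
width: 0.0002
```

View pics/b1.png

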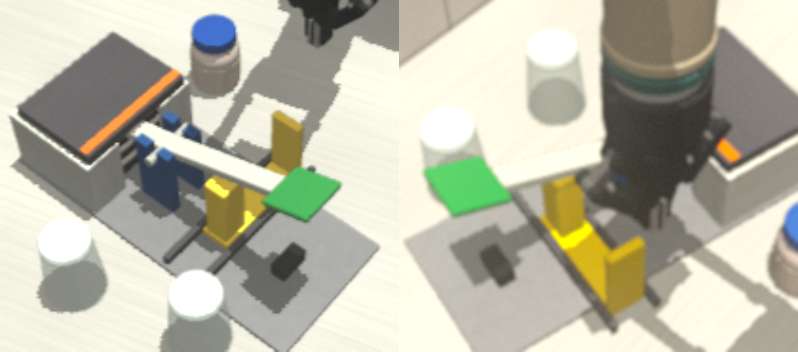

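The scene crop shows the closed fingers at (320,30), on the robot side of the tab at (287,130) and clear of everything. I'll descend and look again.

```bash
python3 -m creep '{"slide":[[0,0,-0.3],[0,0,-0.5],[0,0,-0.65],[0,0,-0.7],[0,0,-0.7],[0,0,-0.7]],"twist":[[0,0,0],[0,0,0],[0,0,0],[0,0,0],[0,0,0],[0,0,0]],"fingers":[-1,-1,-1,-1,-1,-1]}'
python3 - <<'E'
from h import *
d=[grab(n,n+'2')['img'] for n in ('scene','side')]
c=[cv2.resize(d[0][130:315,150:360],None,fx=1.9,fy=1.9),cv2.resize(d[1][120:305,185:395],None,fx=1.9,fy=1.9)]
cv2.imwrite('pics/b2.png',np.clip(np.hstack(c)*1.5,0,255).astype('uint8'))
E
```

```text
clock: 3.25
position: [0.5022, 0.042, 0.0647]
ee_rot: [0.002, 0.136, 0.991, 0.0]
contact_force: [-0.0, 0.7, 0.4]
width: 0.0001
```

View pics/b2.png

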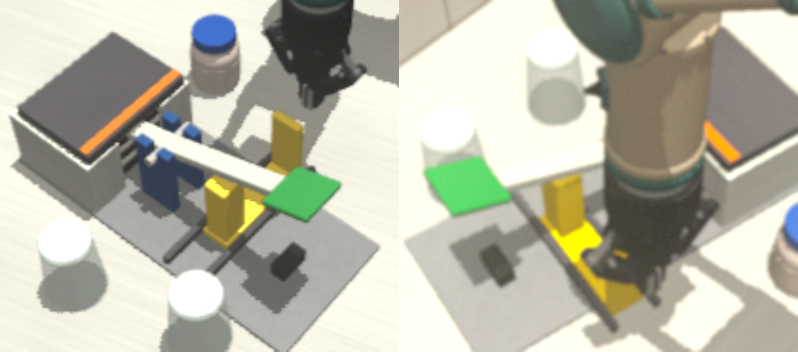

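The fingers are in front of the tab and lined up with it. Now I'll push along the station's +x.

```bash
python3 -m creep '{"slide":[[0.06,-0.018,0],[0.13,-0.036,0],[0.16,-0.045,0],[0.19,-0.053,0],[0.225,-0.063,0],[0.26,-0.072,0],[0.29,-0.081,0],[0.32,-0.09,0],[0.35,-0.1,0],[0.385,-0.108,0],[0.385,-0.108,0]],"twist":[[0,0,0],[0,0,0],[0,0,0],[0,0,0],[0,0,0],[0,0,0],[0,0,0],[0,0,0],[0,0,0],[0,0,0],[0,0,0]],"fingers":[-1,-1,-1,-1,-1,-1,-1,-1,-1,-1,-1]}'
python3 - <<'E'
from h import *
d=[grab(n,n+'3')['img'] for n in ('scene','side')]
c=[cv2.resize(d[0][130:315,150:360],None,fx=1.9,fy=1.9),cv2.resize(d[1][120:305,185:395],None,fx=1.9,fy=1.9)]
cv2.imwrite('pics/b3.png',np.clip(np.hstack(c)*1.5,0,255).astype('uint8'))
E
```

```text
clock: 4.45
position: [0.5595, 0.0252, 0.0629]
ee_rot: [0.001, 0.137, 0.991, -0.0]
contact_force: [-0.0, -0.1, 0.1]
width: 0.0
```

View pics/b3.png

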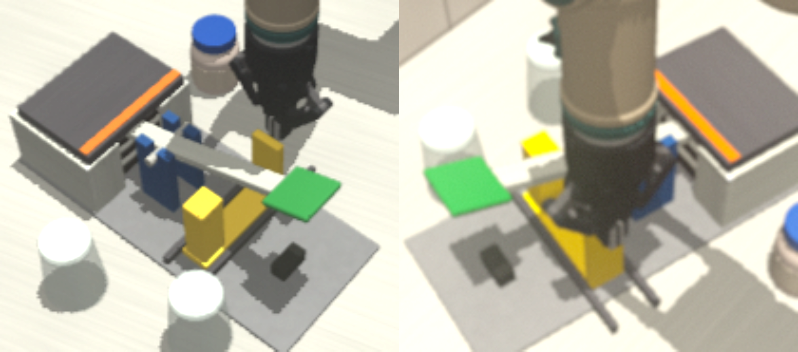

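The stop is sliding: its column is now at (203,200), beyond the lever. I'll continue to the end of its travel.

```bash
python3 -m creep '{"slide":[[0.02,-0.006,0],[0.04,-0.011,0],[0.06,-0.017,0],[0.08,-0.022,0],[0.09,-0.025,0]],"twist":[[0,0,0],[0,0,0],[0,0,0],[0,0,0],[0,0,0]],"fingers":[-1,-1,-1,-1,-1]}'
python3 -m creep '{"slide":[[0.015,-0.004,0],[0.03,-0.008,0],[0.04,-0.011,0]],"twist":[[0,0,0],[0,0,0],[0,0,0]],"fingers":[-1,-1,-1]}'
python3 - <<'E'
from h import *
d=[grab(n,n+'4')['img'] for n in ('scene','side')]
c=[cv2.resize(d[0][130:315,150:360],None,fx=1.9,fy=1.9),cv2.resize(d[1][120:305,185:395],None,fx=1.9,fy=1.9)]
cv2.imwrite('pics/b4.png',np.clip(np.hstack(c)*1.5,0,255).astype('uint8'))
E
```

```text
clock: 5.05
position: [0.572, 0.0217, 0.063]
ee_rot: [0.0, 0.137, 0.991, 0.0]
contact_force: [-2.3, 0.2, 0.1]
width: -0.0003
clock: 5.35
position: [0.5746, 0.021, 0.0626]
ee_rot: [-0.003, 0.137, 0.991, 0.0]
contact_force: [-8.9, 2.5, 8.0]
width: -0.0001
```

View pics/b4.png

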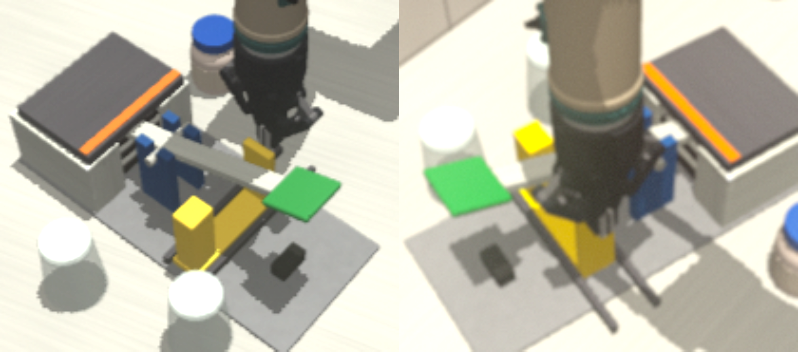

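```bash
python3 - <<'E'
from h import *
ex=np.array([.963,-.269])
for n in ('scene','side'):
  for k in '04':
    d=load(n+k);z=d['depth'];hsv=cv2.cvtColor(d['img'],cv2.COLOR_BGR2HSV)
    f=210/np.tan(np.radians(float(d['fovy']))/2);v,u=np.mgrid[0:420,0:560]
    X=np.stack([(u-d['cx'])/f*z,(v-d['cy'])/f*z,z,np.ones_like(z)],-1)@d['world_from_camera'].T
    m=(cv2.inRange(hsv,(22,150,50),(33,255,255))>0)&(z>0);p=X[m][:,:3];p=p[(p[:,2]>.1)&(p[:,2]<.11)&(p[:,0]>.5)]
    t=p[:,:2]@ex; print(n,k,len(p),np.percentile(t,[1,10,90,99]).round(4))
s=telemetry.get_state();print(s['contact_force'],s['position'])
E
```

```text
scene 0 194 [0.5109 0.5142 0.6421 0.6444]
scene 4 308 [0.5624 0.5665 0.6929 0.6962]
side 0 215 [0.5058 0.507  0.6092 0.6126]
side 4 242 [0.5485 0.6587 0.6871 0.6908]
[-6.68291192  1.33797156  5.03926487] [0.57463111 0.02099196 0.06263335]
```

The tab has travelled 51.5 mm. I'll press slightly further to confirm it is at the end stop.

```bash
python3 -m creep '{"slide":[[0.015,-0.004,0],[0.03,-0.008,0],[0.03,-0.008,0]],"twist":[[0,0,0],[0,0,0],[0,0,0]],"fingers":[-1,-1,-1]}'

```

```text
clock: 5.75
position: [0.5743, 0.021, 0.0623]
ee_rot: [-0.008, 0.137, 0.991, 0.001]
contact_force: [-13.4, 3.6, 9.5]
width: -0.0005
```

This is a hard stop: force rises and the tool doesn't move. I'll back off and rise.

```bash
python3 -m creep '{"slide":[[-0.1,0.028,0],[-0.2,0.056,0],[-0.27,0.075,0],[-0.27,0.075,0.3],[-0.27,0.075,0.6],[-0.27,0.075,0.9],[-0.27,0.075,1],[-0.27,0.075,1]],"twist":[[0,0,0],[0,0,0],[0,0,0],[0,0,0],[0,0,0],[0,0,0],[0,0,0],[0,0,0]],"fingers":[-1,-1,-1,-1,-1,-1,-1,-1]}'
python3 - <<'E'
from h import *
d=[grab(n,n+'5')['img'] for n in ('scene','side')]
c=[cv2.resize(d[0][130:315,150:360],None,fx=1.9,fy=1.9),cv2.resize(d[1][120:305,185:395],None,fx=1.9,fy=1.9)]
cv2.imwrite('pics/b5.png',np.clip(np.hstack(c)*1.5,0,255).astype('uint8'))
E
```

```text
clock: 6.55
position: [0.5443, 0.03, 0.2163]
ee_rot: [0.004, 0.137, 0.991, 0.0]
contact_force: [0.1, -0.7, -1.0]
width: 0.0
```

View pics/b5.png

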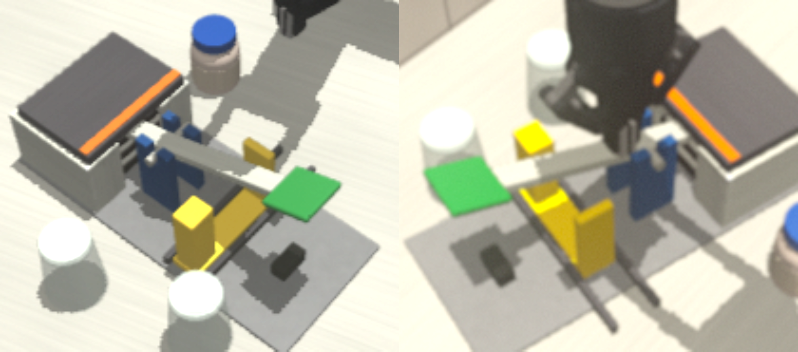

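The stop is fully out, the flap is still shut, and the lever and tumblers haven't moved. Next I'll go over the paddle.

```bash
python3 -m creep '{"slide":[[0.25,0.13,0],[0.5,0.27,0],[0.75,0.4,0],[0.825,0.44,0],[0.825,0.44,-0.1],[0.825,0.44,-0.1]],"twist":[[0,0,0],[0,0,0],[0,0,0],[0,0,0],[0,0,0],[0,0,0]],"fingers":[-1,-1,-1,-1,-1,-1]}'
python3 - <<'E'
from h import *
d=[grab(n,n+'6')['img'] for n in ('scene','side')]
c=[cv2.resize(d[0][130:315,150:360],None,fx=1.9,fy=1.9),cv2.resize(d[1][120:305,185:395],None,fx=1.9,fy=1.9)]
cv2.imwrite('pics/b6.png',np.clip(np.hstack(c)*1.5,0,255).astype('uint8'))
E
```

```text
clock: 7.25
position: [0.6634, 0.0964, 0.1926]
ee_rot: [-0.004, 0.136, 0.991, -0.001]
contact_force: [0.1, -0.0, -0.6]
width: 0.0001
```

View pics/b6.png

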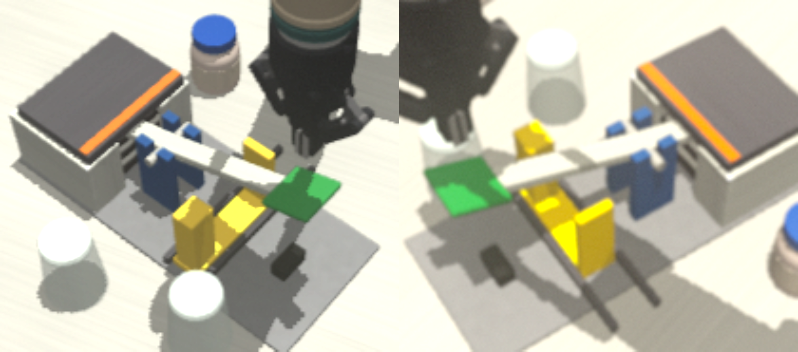

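The fingertips are about 30 mm above the paddle centre. I'll press down slowly along the arc.

```bash
python3 -m creep '{"slide":[[0,0,-0.08],[0,0,-0.14],[0,0,-0.19],[0,0.01,-0.24],[0.005,0.02,-0.29],[0.005,0.03,-0.34],[0.01,0.035,-0.39],[0.01,0.04,-0.44],[0.01,0.045,-0.5],[0.01,0.045,-0.5]],"twist":[[0,0,0],[0,0,0],[0,0,0],[0,0,0],[0,0,0],[0,0,0],[0,0,0],[0,0,0],[0,0,0],[0,0,0]],"fingers":[-1,-1,-1,-1,-1,-1,-1,-1,-1,-1]}'
python3 - <<'E'
from h import *
d=[grab(n,n+'7')['img'] for n in ('scene','side')]
c=[cv2.resize(d[0][130:315,150:360],None,fx=1.9,fy=1.9),cv2.resize(d[1][120:305,185:395],None,fx=1.9,fy=1.9)]
cv2.imwrite('pics/b7.png',np.clip(np.hstack(c)*1.5,0,255).astype('uint8'))
E
```

```text
clock: 8.35
position: [0.6674, 0.1037, 0.1228]
ee_rot: [0.001, 0.137, 0.991, 0.001]
contact_force: [-0.3, 1.1, 5.0]
width: 0.0
```

View pics/b7.png

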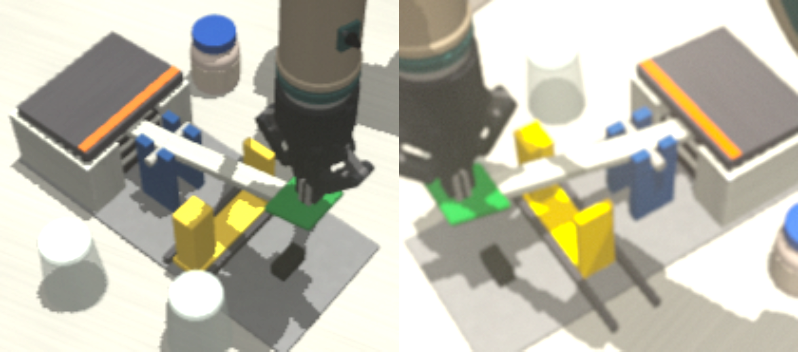

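The paddle is going down at about 5 N and the lever is turning. I'll continue.

```bash
python3 -m creep '{"slide":[[0,0,-0.05],[0,0,-0.1],[0,0,-0.15],[0,-0.005,-0.2],[0,-0.01,-0.25],[-0.005,-0.015,-0.3],[-0.005,-0.02,-0.35],[-0.005,-0.025,-0.4],[-0.01,-0.03,-0.45],[-0.01,-0.035,-0.48],[-0.01,-0.035,-0.48]],"twist":[[0,0,0],[0,0,0],[0,0,0],[0,0,0],[0,0,0],[0,0,0],[0,0,0],[0,0,0],[0,0,0],[0,0,0],[0,0,0]],"fingers":[-1,-1,-1,-1,-1,-1,-1,-1,-1,-1,-1]}'
python3 -m creep '{"slide":[[0,0,-0.02],[0,0,-0.04],[0,0,-0.04]],"twist":[[0,0,0],[0,0,0],[0,0,0]],"fingers":[-1,-1,-1]}'

```

```text
clock: 9.55
position: [0.6649, 0.0975, 0.0499]
ee_rot: [-0.001, 0.137, 0.991, -0.0]
contact_force: [0.5, 2.9, 3.0]
width: 0.0001
clock: 9.85
position: [0.6652, 0.0973, 0.0445]
ee_rot: [-0.0, 0.137, 0.991, -0.0]
contact_force: [0.8, 1.0, 2.9]
width: 0.0
```

```bash
python3 -m creep '{"slide":[[0,0,-0.02],[0,0,-0.04],[0,0,-0.04]],"twist":[[0,0,0],[0,0,0],[0,0,0]],"fingers":[-1,-1,-1]}'
python3 - <<'E'
from h import *
d=[grab(n,n+'8')['img'] for n in ('scene','side')]
c=[cv2.resize(d[0][130:315,150:360],None,fx=1.9,fy=1.9),cv2.resize(d[1][120:305,185:395],None,fx=1.9,fy=1.9)]
cv2.imwrite('pics/b8.png',np.clip(np.hstack(c)*1.5,0,255).astype('uint8'))
s=telemetry.get_state();print(s['contact_force'],s['position'])
E
```

```text
clock: 10.15
position: [0.665, 0.097, 0.0383]
ee_rot: [-0.0, 0.137, 0.991, -0.001]
contact_force: [0.6, -0.4, 2.1]
width: -0.0001
[-0.73144044 -1.6770425   1.62075571] [0.66505765 0.09723436 0.03852367]
```

View pics/b8.png

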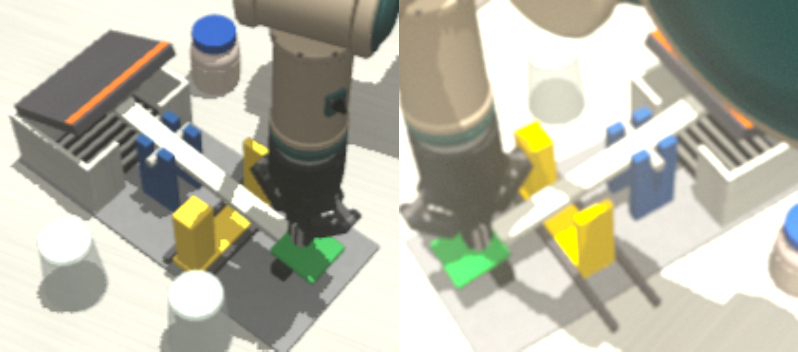

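The flap is up, and the force of about 2 N means the lever isn't on the bumper yet. I'll press a little further.

```bash
python3 -m creep '{"slide":[[0,0,-0.02],[0,0,-0.04],[0,0,-0.04]],"twist":[[0,0,0],[0,0,0],[0,0,0]],"fingers":[-1,-1,-1]}'
python3 -m creep '{"slide":[[0,0,-0.02],[0,0,-0.03],[0,0,-0.03]],"twist":[[0,0,0],[0,0,0],[0,0,0]],"fingers":[-1,-1,-1]}'

```

```text
clock: 10.55
position: [0.6651, 0.0977, 0.0323]
ee_rot: [-0.0, 0.137, 0.991, -0.0]
contact_force: [0.1, -1.4, 1.7]
width: 0.0001
clock: 10.85
position: [0.6652, 0.0979, 0.028]
ee_rot: [-0.0, 0.137, 0.991, 0.0]
contact_force: [0.2, -0.7, 1.9]
width: 0.0003
```

```bash
python3 - <<'E'
from h import *
d=[grab(n,n+'9')['img'] for n in ('scene','side')]
c=[cv2.resize(d[0][200:300,240:350],None,fx=3.6,fy=3.6,interpolation=2),cv2.resize(d[1][180:280,180:290],None,fx=3.6,fy=3.6,interpolation=2)]
cv2.imwrite('pics/b9.png',np.clip(np.hstack(c)*1.4,0,255).astype('uint8'))
X=load('scene9');
hsv=cv2.cvtColor(X['img'],cv2.COLOR_BGR2HSV);m=(cv2.inRange(hsv,(50,120,30),(75,255,255))>0)&(X['depth']>0)
p=np.array([P(X,u,v) for v,u in zip(*np.nonzero(m))]);ey=np.array([.269,.963]);t=p[:,:2]@ey
A=np.c_[t,np.ones(len(t))];k=np.linalg.lstsq(A,p[:,2],rcond=None)[0];print(len(t),k,t.min(),t.max(),p[:,2].min(),p[:,2].max())
s=telemetry.get_state();print(s['contact_force'],s['position'],s['position'][:2]@ey)
E
```

```text
470 [-0.2098167   0.11759631] 0.2534521670723704 0.30927728746741534 0.045226334586875305 0.06714668906369547
[0.13030556 0.28359849 2.05409491] [0.66522166 0.09795151 0.02814624] 0.2732719349881832
```

View pics/b9.png

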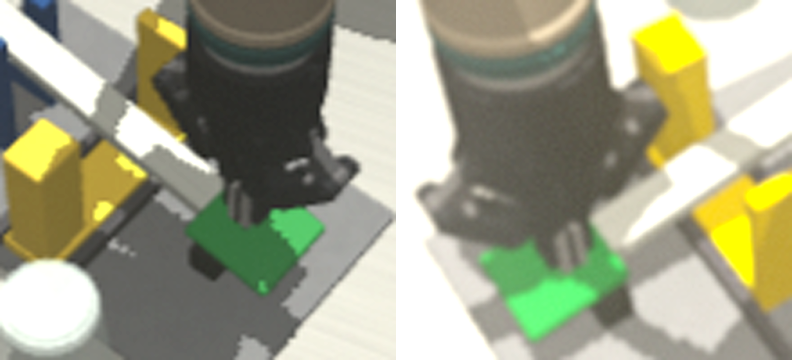

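```bash
python3 - <<'E'
from h import *
ey=np.array([.269,.963]);ex=np.array([.963,-.269])
for k in '6789':
  for n in ('scene','side'):
    X=load(n+k);hsv=cv2.cvtColor(X['img'],cv2.COLOR_BGR2HSV);m=(cv2.inRange(hsv,(50,120,30),(75,255,255))>0)&(X['depth']>0)
    p=np.array([P(X,u,v) for v,u in zip(*np.nonzero(m))]);t=p[:,:2]@ey-.2816+.007;x=p[:,:2]@ex
    A=np.c_[t,x-.617,np.ones(len(t))];c=np.linalg.lstsq(A,p[:,2],rcond=None)[0];print(n,k,len(t),c.round(3),t.min().round(3),t.max().round(3),x.min().round(3),x.max().round(3))
for n in ('scene','side'):
  X=load(n+'9');im=X['img'].copy();W=np.linalg.inv(X['world_from_camera']);f=210/np.tan(np.radians(float(X['fovy']))/2)
  im=np.clip(cv2.resize(im,None,fx=4,fy=4,interpolation=2)*1.4,0,255).astype('uint8')
  for h in (0,.03,.06):
    q=W@np.array([.6652,.098,.028+h,1]);u=q[0]/q[2]*f+X['cx'];v=q[1]/q[2]*f+X['cy'];print(n,h,u,v)
    cv2.circle(im,(int(4*u+2),int(4*v+2)),3,(0,0,255),-1)
    cx,cy=(u,v) if h==0 else (cx,cy)
  cv2.imwrite(f'pics/pj_{n}.png',im[int(4*cy)-220:int(4*cy)+160,int(4*cx)-190:int(4*cx)+190])
a=cv2.imread('pics/pj_scene.png');b=cv2.imread('pics/pj_side.png');cv2.imwrite('pics/pj.png',np.hstack([a,b]))
E
```

```text
scene 6 380 [0.326 0.004 0.164] -0.032 0.024 0.591 0.649
side 6 406 [0.343 0.011 0.165] -0.031 0.024 0.586 0.641
scene 7 364 [ 0.268 -0.001  0.154] -0.028 0.029 0.591 0.649
side 7 415 [0.286 0.005 0.155] -0.029 0.027 0.586 0.639
scene 8 479 [-0.138  0.007  0.07 ] -0.019 0.037 0.589 0.649
side 8 343 [-0.139  0.007  0.072] -0.02 0.037 0.585 0.642
scene 9 470 [-0.205  0.011  0.06 ] -0.021 0.035 0.588 0.649
side 9 326 [-0.204  0.     0.061] -0.022 0.035 0.586 0.645
scene 0 308.4684614806501 267.36230665034736
scene 0.03 308.93777384229827 259.6491255982486
scene 0.06 309.4274487383787 251.60128488748674
side 0 229.37889533996582 261.13593069278954
side 0.03 227.41808784160708 252.4020236359144
side 0.06 225.35110295725505 243.19517702654142
```

View pics/pj.png

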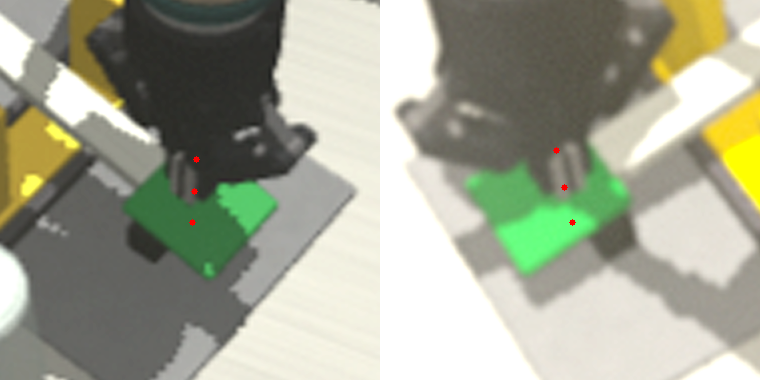

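The camera views disagree with the reported TCP height. The paddle surface fits at z ≈ 0.060 under the fingers with the lever at -0.205 rad, while the TCP reads 0.028. The visible fingertip sits on the paddle near the middle red dot, 30 mm above the reported TCP. The same offset of about 31 mm appears in the earlier press pictures, so I'll trust the picture. The lever needs about 0.12 rad more, roughly 23 mm, so I'll continue until the force shows the bumper.

```bash
python3 -m creep '{"slide":[[0,0,-0.02],[0,0,-0.04],[0,0,-0.06],[0,0,-0.08],[0,0,-0.08]],"twist":[[0,0,0],[0,0,0],[0,0,0],[0,0,0],[0,0,0]],"fingers":[-1,-1,-1,-1,-1]}'
python3 -m creep '{"slide":[[0,0,-0.02],[0,0,-0.04],[0,0,-0.04]],"twist":[[0,0,0],[0,0,0],[0,0,0]],"fingers":[-1,-1,-1]}'
python3 - <<'E'
from h import *
ey=np.array([.269,.963]);ex=np.array([.963,-.269])
for n in ('scene','side'):
    X=grab(n,n+'10');hsv=cv2.cvtColor(X['img'],cv2.COLOR_BGR2HSV);m=(cv2.inRange(hsv,(50,120,30),(75,255,255))>0)&(X['depth']>0)
    p=np.array([P(X,u,v) for v,u in zip(*np.nonzero(m))]);t=p[:,:2]@ey-.2746
    A=np.c_[t,np.ones(len(t))];print(n,np.linalg.lstsq(A,p[:,2],rcond=None)[0].round(3),t.min().round(3),t.max().round(3))
s=telemetry.get_state();print(s['contact_force'],s['position'])
E
```

```text
clock: 11.45
position: [0.6651, 0.0979, 0.0157]
ee_rot: [-0.0, 0.137, 0.991, 0.0]
contact_force: [1.6, -0.7, 1.5]
width: 0.0
clock: 11.75
position: [0.6652, 0.0978, 0.0098]
ee_rot: [-0.0, 0.137, 0.991, 0.0]
contact_force: [-0.0, -0.6, 1.8]
width: 0.0001
scene [-0.293  0.041] -0.024 0.03
side [-0.293  0.042] -0.025 0.03
[1.01764397 0.0956728  1.07814091] [0.66523456 0.0979093  0.01009439]
```

Slope is now -0.293, so about 5 mm remains before the bumper at around -0.32.

```bash
python3 -m creep '{"slide":[[0,0,-0.02],[0,0,-0.035],[0,0,-0.035]],"twist":[[0,0,0],[0,0,0],[0,0,0]],"fingers":[-1,-1,-1]}'
python3 -m creep '{"slide":[[0,0,-0.015],[0,0,-0.02],[0,0,-0.02]],"twist":[[0,0,0],[0,0,0],[0,0,0]],"fingers":[-1,-1,-1]}'

```

```text
clock: 12.15
position: [0.6655, 0.0977, 0.0057]
ee_rot: [0.0, 0.137, 0.991, 0.0]
contact_force: [-0.9, -1.0, 3.8]
width: 0.0002
clock: 12.45
position: [0.6657, 0.0976, 0.0051]
ee_rot: [0.001, 0.137, 0.991, -0.0]
contact_force: [-4.2, -1.5, 15.6]
width: -0.0
```

```bash
python3 - <<'E'
from h import *
ey=np.array([.269,.963])
d=[]
for n in ('scene','side'):
    X=grab(n,n+'11');d.append(X['img']);hsv=cv2.cvtColor(X['img'],cv2.COLOR_BGR2HSV);m=(cv2.inRange(hsv,(50,120,30),(75,255,255))>0)&(X['depth']>0)
    p=np.array([P(X,u,v) for v,u in zip(*np.nonzero(m))]);t=p[:,:2]@ey-.2746
    A=np.c_[t,np.ones(len(t))];print(n,np.linalg.lstsq(A,p[:,2],rcond=None)[0].round(3))
    m=(cv2.inRange(hsv,(5,180,100),(18,255,255))>0)&(X['depth']>0);p=np.array([P(X,u,v) for v,u in zip(*np.nonzero(m))]);p=p[p[:,0]>.5]
    t=p[:,:2]@ey;print(' stripe z',np.median(p[:,2]).round(4))
c=[cv2.resize(d[0][130:315,150:360],None,fx=1.9,fy=1.9),cv2.resize(d[1][120:305,185:395],None,fx=1.9,fy=1.9)]
cv2.imwrite('pics/b11.png',np.clip(np.hstack(c)*1.5,0,255).astype('uint8'))
s=telemetry.get_state();print(s['clock'],s['contact_force'],s['position'],s['effort'],s['qd'].round(4))
E
```

```text
scene [-0.313  0.036]
 stripe z 0.1567
side [-0.325  0.038]
 stripe z nan
12.55 [-3.44000892 -1.79263081 16.32834892] [0.66569042 0.09762485 0.00512287] [ 4.25181370e-01 -4.35682976e+01 -1.77667522e+01  3.91412945e-01
 -1.54351149e+00 -2.08655780e-02] [ 0.     -0.0022  0.0006 -0.0008  0.0013 -0.0001]
  return _methods._mean(a, axis=axis, dtype=dtype,
  ret = ret.dtype.type(ret / rcount)
```

View pics/b11.png

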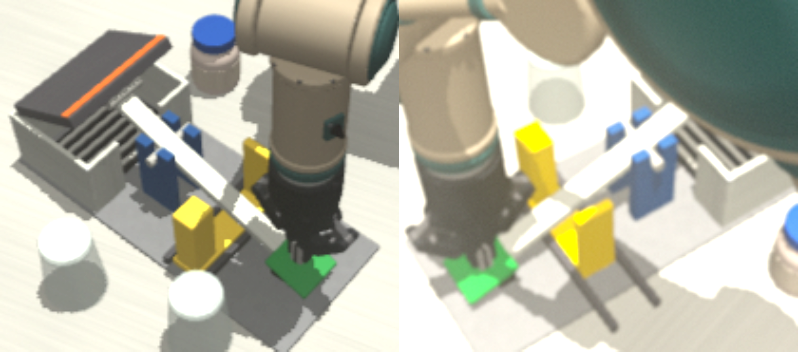

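The lever is fully down with slope ≈ -0.32. The flap stripe has risen 49 mm, which is about 0.45 rad. The stop is out, the tumblers and tub are standing, and about 16 N is held on the paddle. Handing in.

```bash
python3 -c "
from rig import order,telemetry
print(order.sign_off()); s=telemetry.get_state(); print(s['clock'],s['contact_force'],s['position'])"
```

```text
the job is handed in; nothing more can be done
None
the job is handed in; nothing more can be done
```

The flap is open and the job was handed in at about 12.6 s with the closed fingertips still pressing the paddle onto its bumper. No verdict is reported.

- **Stop:** I pushed the tab along the station's +x until it hit its end stop. The force then rose to about 13 N with no further movement. The camera showed 51.5 mm of travel, so with its unmeasured starting offset it should be at or near 60 mm out. The flap was still shut at that point.
- **Flap:** the stripe rose 49 mm, which is about 0.45 rad. I could only measure this from the scene camera, because the arm hid the stripe from the side camera.
- **Lever:** the paddle slope measured -0.31 to -0.325 rad, so the lever is fully down. It looks seated in its cradle, and the force on the paddle was steady at about 16 N.
- **Tumblers and tub:** in the last pictures they stand where they were, judged by eye and not re-measured.
- **Disagreement:** the reported TCP height was about 30 mm below the fingertip seen in both cameras during the press. I followed the pictures and the force reading; I did not find the cause.

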